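# Swap the wrong printing block in the kit

### The job

The dark wooden kit tray should hold four matching teardrop printing blocks, all pointing the same way, but one pocket holds a block of another shape: put that block away, lying flat in a bay of the grey stock tray, and set the spare teardrop block from the stock tray in its place, flat in the pocket and pointing the same way as the other three. Set the blocks down gently instead of dropping them, and leave the other blocks, the bottle, the tub and the brush where they are.

Things in the scene. Friction and masses are not known exactly. Their poses are not given: they have to be found in the camera images.
- kit: The kit: shallow dark wooden tray, fixed, 231 x 167 mm (its x by y), 22 mm high, walls and the cross of dividers 5 mm thick, floor 5 mm thick. Four open pockets (2 x 2), each 108 mm (x) by 76 mm (y). Origin: centre of its underside; z up. The teardrop blocks in it point to its +x.
- stock: The stock tray: same tray (same sizes; its 2 x 2 bays lie at the same offsets as the kit pockets) in grey plastic, fixed. Origin: centre of its underside, x along the 231 mm side. Three bays hold a block, one holds only a slip of paper.
- oblong: The wrong part: printing block with a square-cornered oblong outline, at the start in one of the kit's pockets. Wooden, 96 mm long (its x), 60 mm wide, base 24 mm thick with a dark printing face below; on top a wooden bar handle 50 mm long (along x), 16 mm wide (y), centred on the origin in x and y, from 24 to 60 mm above the underside; about 100 to 210 g. Origin: centre of the underside; z up, x along its length.
- spare_drop: The right part: spare teardrop printing block, at the start in one of the stock bays; round end of radius 30 mm at its -x, point at its +x (48 mm from the origin). Wooden, 96 mm long (its x), 60 mm wide, base 24 mm thick with a dark printing face below; on top a wooden bar handle 50 mm long (along x), 16 mm wide (y), centred on the origin in x and y, from 24 to 60 mm above the underside; about 100 to 210 g. Origin: centre of the underside; z up, x along its length.
- spare_drop_point (a point): The pointed end of the spare teardrop block: 48 mm along +x from its origin, 12 mm above its underside.
- slip: Thin blank paper slip, 70 x 45 mm, stuck to the floor of the stock tray's empty bay, roughly at its middle (within 6 mm); a block may be laid on it. Origin: its centre, on the bay floor.
- oval: Oval printing block in the stock tray, to be left alone. Same length, width, thickness and handle as the others. Origin: centre of the underside.
- lozenge: Lozenge (diamond) printing block in the stock tray, to be left alone. Same length, width, thickness and handle. Origin: centre of the underside.
- drop_a: One of the three good teardrop blocks in the kit, to be left alone; same as the spare: x points to its tip, same handle. Origin: centre of the underside.
- drop_b: One of the three good teardrop blocks in the kit, to be left alone; same as the spare: x points to its tip, same handle. Origin: centre of the underside.
- drop_c: One of the three good teardrop blocks in the kit, to be left alone; same as the spare: x points to its tip, same handle. Origin: centre of the underside.
- kit_pocket0 (a point): Centre of a kit pocket, on its floor (5 mm above the tray's underside), at (+56.5, +40.5) mm in the kit's x, y.
- kit_pocket1 (a point): Centre of a kit pocket, on its floor (5 mm above the tray's underside), at (+56.5, -40.5) mm in the kit's x, y.
- kit_pocket2 (a point): Centre of a kit pocket, on its floor (5 mm above the tray's underside), at (-56.5, +40.5) mm in the kit's x, y.
- kit_pocket3 (a point): Centre of a kit pocket, on its floor (5 mm above the tray's underside), at (-56.5, -40.5) mm in the kit's x, y.
- bottle: Bystander: white squeeze bottle, 52 mm wide, 155 mm tall with its red nozzle. Origin: centre of the underside.
- tub: Bystander: empty clear plastic tub, 100 mm wide, 75 mm high. Origin: centre of the underside.
- brush: Bystander: brush lying on the table, 190 mm long along its x. Origin: near its middle, underside.
There are look-alikes about, which are no part of the job. Leave any green look-alike of the oblong alone.

How it is judged:
By the outcome, as a careful person would: the job done as asked, in the order asked, and still so for the second after the job is handed in, with the robot touching nothing.
It also fails if it takes over 53 s, if anything falls off the work surface, if the arm or the gripper's body presses on something with over 40 N, if the wrist force passes 120 N, or if a joint passes its speed limit or range.

### The arm

A 6-joint arm with a two-finger parallel gripper is mounted at the origin on the work surface. World frame = base frame: x ahead of the robot, y to its left, z up, the work surface at z = 0. Lengths are in m, angles in rad, forces in N, time in s.
With the tool pointing down it reaches from about 0.375 to 0.925 m from the base axis. Payload 5.7 kg.
Tool frame: the origin (TCP) lies midway between the tips of the shut fingers; the grasp point (between the pads) lies 19 mm behind it; z points along the fingers, x is the direction in which the jaws open and shut, and the axes are right-handed (so a half turn about z gives the same grasp; the last joint's range is limited). The gripper opens to 88 mm and grips with 3 to 60 N. Pads are 20 mm wide; open, the fingers measure 115 mm over their backs; the gripper's body (75 mm by 178 mm) begins 61 mm behind the grasp point.
Start: joints at [-1.426, 0.359, 1.51, -0, 1.272, -0.115], TCP at [0.154, -0.58, 0.223] pointing down, gripper open.
Joint ranges: [-2.97, 2.97], [-1.01, 2.36], [0.21, 2.38], [-0.96, 4.11], [0.2, 2.71], [-2.98, 2.98]. Speed limits (rad/s): [2.39, 2.39, 3.14, 3.14, 3.14, 3.14].

### API

Orientations are given as a unit quaternion [x, y, z, w].
In Python, from bench import move_ptp, servo_line, goto_joints, move_gripper, sleep, inverse_kinematics, capture, PlanningError, close_job, spot_in, silhouettes, current_clock, current_joint_pos, current_qvel, current_joint_torque, current_position, current_orientation, current_force, current_torque, current_finger_gap gives the robot as it stands. Calls block until the motion is done:
- move_ptp(position, orientation): joint-space move of the TCP to a pose.
- servo_line(position, orientation=None, rate=0.15, contact_N=None): straight line of the TCP; orientation=None keeps the orientation; rate is the mean speed in m/s. With contact_N (N) it stops when the force on the tool has changed by that much, and returns True; else False.
- goto_joints(angles): joint-space move.
- move_gripper(opening): finger opening in m; the grip force is fixed at half the most; returns when the fingers have stopped.
- sleep(seconds).
- inverse_kinematics(position, orientation): joint angles nearest the present ones, or None.
- capture(name): name is "side" or "top"; returns a dict with "image" (420x560x3 uint8, blue, green, red), "range_z" (420x560 float32, m along the optical axis (not along the pixel's ray), 0 where there is no reading), "intrinsics" (3x3 intrinsics, pixels), "R" (3x3) and "t" (3): a world point X has camera coordinates R X + t. Camera axes: x right, y down, z forward; pixel columns grow to the right and rows downward; lengths in m; the calibration is good to about 2 mm. A picture is of the moment at which its call begins.
A pose or a line that the arm cannot do raises PlanningError and nothing moves.
- close_job(): hands the job in, once; it reports no verdict.
Trained networks look in the newest picture that a camera, given by its name, has taken for a name from the list of things; names that differ only in an ending like _2 or _b are one class to them, and where a whole thing is asked for, a point or a joint stands for the part that bears it (a point fixed in the world has none). Each returns a list of dicts, best first, with "conf" (0 to 1); they miss things now and then, are a little off and sometimes report something else, mostly with a low value. They report only what shows in the picture. A call takes as long as a camera call. They do not tell look-alikes from the thing itself.
- spot_in(camera, query): "xy" ([column, row] in pixels, amid what is visible of it).
- silhouettes(camera, query): "region" (420x560 bool, what is visible of it) and "xy" ([column, row] in pixels, amid what is visible of it).
Readings, each from a call of its own:
- current_clock(): time.
- current_joint_pos(): joint angles.
- current_qvel(): joint speeds.
- current_joint_torque(): joint torques, N m.
- current_position(): TCP position.
- current_orientation(): TCP orientation.
- current_force(): force on the tool from outside, world axes, zero at the start.
- current_torque(): the same for the moment, N m.
- current_finger_gap(): finger opening in m.
Only numpy, scipy, OpenCV 4.12 (cv2) and the standard library are available. Lean on these libraries where they do the work, as an engineer would, in place of code of your own. Each camera call takes 0.05 s, during which the arm holds its last target.

## Working session

There is one attempt and no reset: what is moved stays moved. The work goes in short steps, each a Python script; the robot and the scene stay as the last script left them, time stands still between calls to the robot, and variables do not carry over. Pictures are saved under pics/ and viewed, and the job is handed in when it is done.

```bash
mkdir -p pics; ls; python3 - <<'E'
from bench import *
import cv2,numpy as np,pickle
for n in("top","side"):
    c=capture(n); cv2.imwrite(f"pics/{n}0.png",c["image"]); pickle.dump(c,open(f"{n}0.pkl","wb"))
    print(n,c["intrinsics"].tolist(),np.round(-c["R"].T@c["t"],3),np.round(c["R"],3).tolist())
    for q in("kit","stock","oblong","spare_drop","slip","oval","lozenge"):
        print(q,[(np.round(d["xy"]).tolist(),round(d["conf"],2)) for d in spot_in(n,q)])
print(current_clock())
E
```

```text
pics
top [[544.8679436114329, 0.0, 274.7782639418879], [0.0, 544.8679436114329, 214.92001495728027], [0.0, 0.0, 1.0]] [0.415 0.007 1.462] [[0.021, -1.0, 0.002], [-0.989, -0.022, -0.143], [0.143, 0.001, -0.99]]
kit [([204.0, 256.0], 0.59)]
stock [([331.0, 237.0], 0.58)]
oblong [([175.0, 171.0], 0.96), ([188.0, 229.0], 0.76), ([203.0, 256.0], 0.28)]
spare_drop [([355.0, 255.0], 0.62)]
slip [([469.0, 281.0], 0.74), ([352.0, 226.0], 0.72)]
oval [([315.0, 215.0], 0.77)]
lozenge [([308.0, 246.0], 0.94)]
side [[496.9709628244714, 0.0, 277.5428105058187], [0.0, 496.9709628244714, 213.50354766388807], [0.0, 0.0, 1.0]] [0.396 0.99  0.865] [[-0.974, -0.224, 0.011], [-0.147, 0.6, -0.786], [0.169, -0.768, -0.618]]
kit [([300.0, 303.0], 0.98), ([329.0, 278.0], 0.63)]
stock [([303.0, 203.0], 0.66)]
oblong [([200.0, 299.0], 0.97), ([274.0, 300.0], 0.93)]
spare_drop [([325.0, 192.0], 0.57)]
slip [([299.0, 189.0], 0.48)]
oval [([287.0, 206.0], 0.93), ([355.0, 138.0], 0.39)]
lozenge [([310.0, 216.0], 0.68)]
0.8
```

View pics/top0.png

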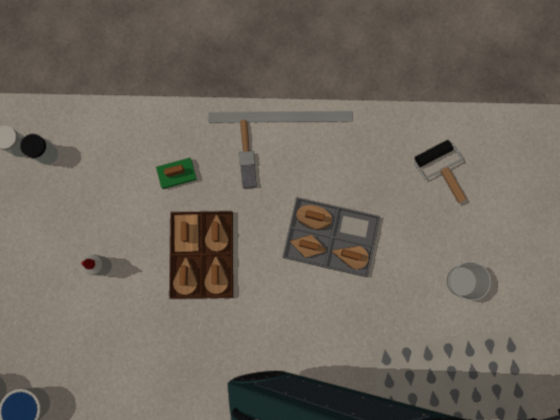

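View pics/side0.png

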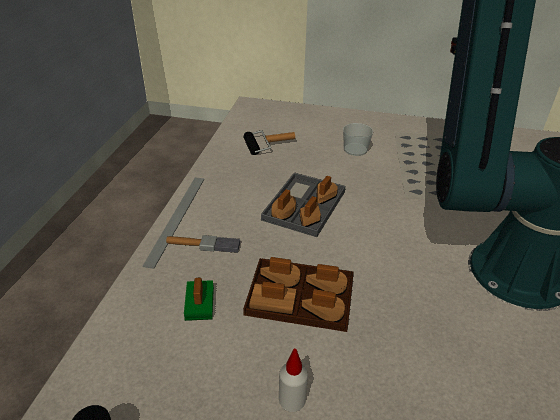

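```bash
python3 - <<'E'
import cv2
a=cv2.imread("pics/top0.png")[130:330,150:400]
cv2.imwrite("pics/top0z.png",cv2.resize(a,None,fx=3,fy=3,interpolation=cv2.INTER_CUBIC))
E
```

```text
(no output)
```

View pics/top0z.png

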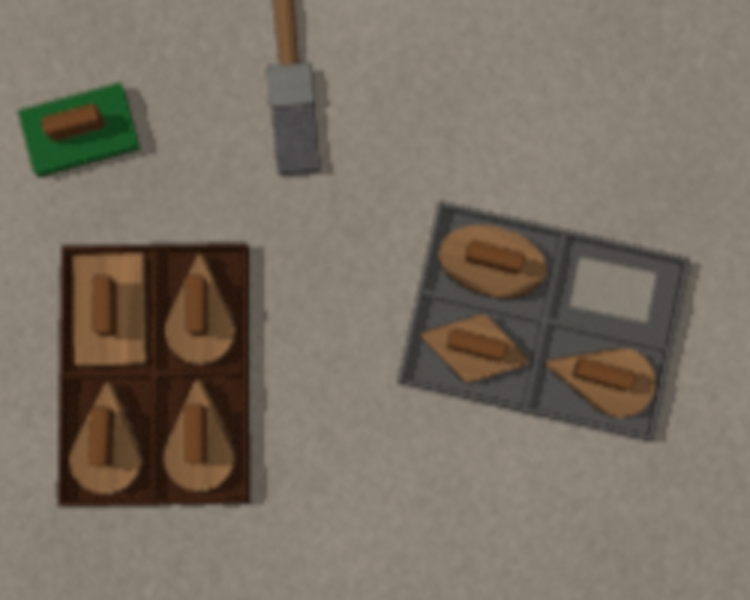

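The thing to move is the wooden oblong in the dark kit, in the upper-left pocket, top pixel (188,233). The other oblong candidate, at (176,173), is the green look-alike outside the tray, so I leave it alone. The spare is the teardrop in the grey stock tray at (353,255), with its tip to the left. The empty bay with the slip is at (354,226); the slip hit at (469,281) is the tub. The enlarged crop confirms all this. Next I measure the poses.

```bash
cat > h.py <<'E'
import numpy as np,cv2
def cloud(c):
    z=c["range_z"]; v,u=np.indices(z.shape); K=c["intrinsics"]
    P=np.stack([(u-K[0,2])/K[0,0]*z,(v-K[1,2])/K[1,1]*z,z],-1)
    W=(P-c["t"])@c["R"]; W[z<=0]=np.nan
    return W
def px(c,X):
    p=c["R"]@np.asarray(X)+c["t"]; p=c["intrinsics"]@p; return p[:2]/p[2]
def near(W,xy,r,lo,hi):
    return (np.hypot(W[...,0]-xy[0],W[...,1]-xy[1])<r)&(W[...,2]>lo)&(W[...,2]<hi)
def rect(p):
    (c,s,a)=cv2.minAreaRect((p*1000).astype(np.float32)); 
    if s[0]<s[1]: s=s[::-1]; a+=90
    a=(a+90)%180-90
    return np.round(c,1),np.round(s,1),round(a,2)
E
python3 - <<'E'
import pickle,numpy as np
from h import *
cs={n:pickle.load(open(n+"0.pkl","rb")) for n in("top","side")}
W=cloud(cs["top"])
seed={k:W[r,c] for k,(c,r) in dict(kit=(203,256),stock=(331,237),obl=(186,231),spare=(353,255),slip=(354,226),oval=(315,216),loz=(309,245),da=(216,231),db=(184,274),dc=(216,275)).items()}
for k,v in seed.items(): print(k,np.round(v,3))
for n,c in cs.items():
    W=cloud(c); print(n,"table",np.nanmedian(W[...,2][near(W,(.45,.05),.03,-.05,.05)]),np.nanstd(W[...,2][near(W,(.45,.05),.03,-.05,.05)]))
    for k in("kit","stock"):
        m=near(W,seed[k],.155,.010,.035); print(k,rect(W[m][:,:2]),m.sum())
    for k in("obl","spare","oval","loz","da","db","dc"):
        m=near(W,seed[k],.035,.052,.075); p=W[m]; print(k,rect(p[:,:2]),np.round(p.mean(0)*1000,1),m.sum(), "ztop",round(np.percentile(p[:,2],80),4))
    m=near(W,seed["slip"],.05,-.01,.012)&(c["image"].mean(-1)>100); print("slip",rect(W[m][:,:2]),m.sum(),W[m].mean(0))
E
```

```text
kit [0.51  0.197 0.006]
stock [ 0.567 -0.143  0.023]
obl [0.57  0.235 0.067]
spare [ 0.517 -0.194  0.069]
slip [ 0.6   -0.207  0.002]
oval [ 0.616 -0.096  0.065]
loz [ 0.541 -0.082  0.063]
da [0.572 0.159 0.062]
db [0.46  0.236 0.065]
dc [0.459 0.155 0.061]
top table -0.0003570699272361041 0.0031106025819159413
kit (array([516.7, 181.9]), array([230.7, 208.8]), 2.22) 2959
stock (array([ 544.7, -137.5]), array([231.6, 221.6]), 78.32) 2367
obl (array([571.3, 242.1]), array([49.9, 15. ]), 2.63) [570.4 241.8  63.6] 123 ztop 0.0667
spare (array([ 520.4, -190.7]), array([50.3, 16.2]), 76.39) [ 520.1 -190.4   64.2] 129 ztop 0.0674
oval (array([621.4, -95.5]), array([49.9, 16.9]), 76.67) [620.3 -95.4  63.6] 128 ztop 0.0661
loz (array([544. , -80.8]), array([49.9, 16.8]), 78.1) [543.6 -80.5  63.8] 126 ztop 0.0662
da (array([573.3, 162.2]), array([49.9, 15.1]), 1.35) [572.7 162.3  64.4] 120 ztop 0.0672
db (array([458.4, 240.9]), array([48.8, 16.5]), 0.71) [457.9 240.   63.5] 132 ztop 0.066
dc (array([462.8, 160.1]), array([48.9, 16.2]), 2.44) [462.2 159.7  63.7] 136 ztop 0.0663
slip (array([ 6
[... 312 characters left out ...]
 19.8]), 1.64) [567.3 248.5  61.9] 197 ztop 0.0654
spare (array([ 517.4, -187.1]), array([48.5, 17.1]), 75.33) [ 517.1 -182.8   61.7] 86 ztop 0.065
oval (array([618.2, -90.9]), array([53.5, 16.4]), 76.62) [616.9 -89.   61.8] 98 ztop 0.065
loz (array([540.1, -77.8]), array([54.1, 16.6]), 76.1) [540.  -73.6  62. ] 104 ztop 0.066
da (array([570.7, 164.9]), array([50.7, 20.5]), 2.15) [570.5 168.6  61.8] 172 ztop 0.0656
db (array([455.2, 243.8]), array([49.6, 20.2]), -3.71) [454.7 246.2  61.7] 206 ztop 0.0651
dc (array([459.4, 164.2]), array([49.7, 19.8]), 3.43) [458.8 165.7  61.7] 180 ztop 0.0651
slip (array([ 612.5, -206.7]), array([75.4, 74.6]), 80.19) 189 [ 0.5965585  -0.20475556  0.00550889]
```

```bash
python3 - <<'E'
import pickle,numpy as np
from h import *
cs={n:pickle.load(open(n+"0.pkl","rb")) for n in("top","side")}
seed=dict(kit=(.515,.201),stock=(.567,-.14))
for n,c in cs.items():
    W=cloud(c); I=c["image"].astype(int)
    Z=cv2.medianBlur(W[...,2].astype(np.float32),3)
    for k in seed:
        m=np.hypot(W[...,0]-seed[k][0],W[...,1]-seed[k][1])<.17
        # colour: kit dark/brown
        sat=I[...,2]-I[...,0]
        bg=np.median(I[m&(Z<.006)&(I.mean(-1)>85)],0) if 1 else 0
        g=I.mean(-1)
        mm=(m&((g<85)|(sat>45))).astype(np.uint8)
        mm=cv2.morphologyEx(mm,cv2.MORPH_OPEN,np.ones((3,3)))
        cnt=max(cv2.findContours(mm,0,2)[0],key=cv2.contourArea)
        K,R,t=c["intrinsics"],c["R"],c["t"]
        p=cnt[:,0].astype(float); d=np.c_[(p-K[[0,1],2])/K[0,0],np.ones(len(p))]@R; o=-R.T@t
        s=(.022-o[2])/d[:,2]; w=o+d*s[:,None]
        print(n,k,bg,"colour@22mm",rect(w[:,:2]))
        mz=(m&(Z>.011)&(Z<.04)).astype(np.uint8)
        l,lab,st,_=cv2.connectedComponentsWithStats(mz); q=lab==1+np.argmax(st[1:,4])
        P=W[q][:,:2]; P=P
        print("   depth",rect(P))
        o=c["image"].copy(); cv2.drawContours(o,[cnt],-1,(0,255,255),1); cv2.imwrite(f"pics/seg_{n}_{k}.png",cv2.resize(o[130:340,150:400],None,fx=3,fy=3))
E
```

```text
top kit [117. 129. 138.] colour@22mm (array([514.1, 198.7]), array([230.8, 170.5]), 1.94)
   depth (array([515.8, 202.2]), array([230.7, 168.2]), 2.1)
top stock [118. 130. 139.] colour@22mm (array([ 567.8, -144.8]), array([231.1, 165.8]), 78.25)
   depth (array([ 570.8, -142.8]), array([231.8, 168.1]), 78.2)
side kit [109. 125. 133.] colour@22mm (array([512.3, 208.1]), array([231.4, 194.2]), 1.92)
   depth (array([513.5, 194.7]), array([231.6, 192.2]), 2.44)
side stock [111. 127. 135.] colour@22mm (array([ 563.1, -140.9]), array([280.8, 174.7]), 78.06)
   depth (array([ 563.7, -157.6]), array([274., 169.]), 77.95)
```

View pics/seg_top_stock.png

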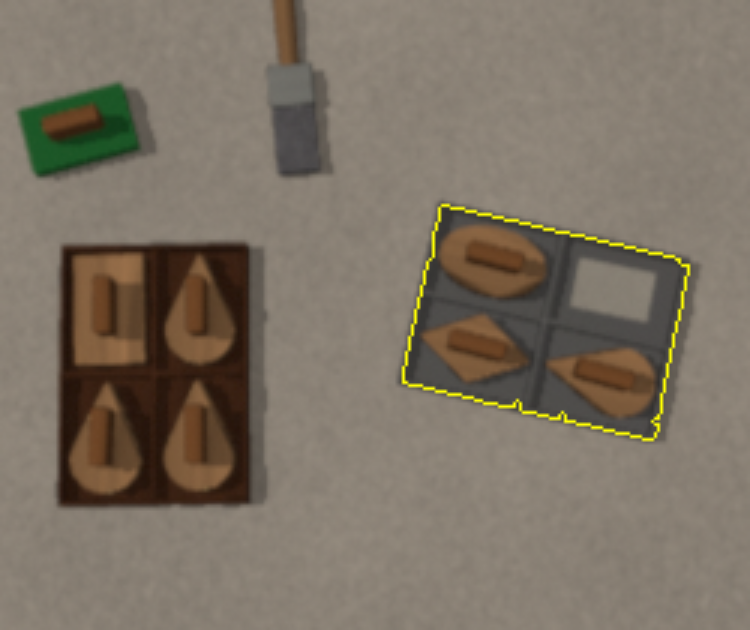

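```bash
cat >> h.py <<'E'
def q(a): a=np.radians(a); return [float(np.cos(a/2)),float(np.sin(a/2)),0.,0.]
KIT=(514.3,202.8,2.1); STOCK=(568.5,-142.2,78.2)
def loc(T,x,y):
    a=np.radians(T[2]); return [(T[0]+x*np.cos(a)-y*np.sin(a))/1000,(T[1]+x*np.sin(a)+y*np.cos(a))/1000]
POCK=loc(KIT,56.5,40.5); BAY=loc(STOCK,-56.5,-40.5)
E
python3 - <<'E'
from bench import *
from h import *
print(POCK,BAY,loc(STOCK,-56.5,40.5),current_orientation(),current_finger_gap())
for nm,xy,yaw in(("obl",(.570,.2435),2.1),("bay",BAY,78.2),("bay",BAY,-101.8),("spare",(.519,-.189),76.3),("pocket",POCK,2.1)):
    for s in(90,-90):
        for z in(.035,.14):
            j=inverse_kinematics([*xy,z],q(yaw+s)); print(nm,yaw,s,z,None if j is None else np.round(j,2))
E
```

```text
[np.float64(0.5692779840458785), np.float64(0.24534316948995602)] [np.float64(0.5965901023157871), np.float64(-0.20578809756462768)] [np.float64(0.5173018438260906), np.float64(-0.1892239173654427)] [ 7.92752619e-01 -6.09543504e-01 -4.20653896e-05 -2.21808545e-05] 0.08781539562796377
obl 2.1 90 0.035 [ 0.29  0.6   1.64 -0.    0.91 -1.32]
obl 2.1 90 0.14 [ 0.29  0.47  1.56 -0.    1.12 -1.32]
obl 2.1 -90 0.035 [ 0.29  0.6   1.64 -0.    0.91  1.83]
obl 2.1 -90 0.14 [ 0.29  0.47  1.56 -0.    1.12  1.83]
bay 78.2 90 0.035 [-0.44  0.61  1.61 -0.    0.92  2.91]
bay 78.2 90 0.14 [-0.44  0.48  1.53 -0.    1.13  2.91]
bay 78.2 -90 0.035 [-0.44  0.61  1.61 -0.    0.92 -0.24]
bay 78.2 -90 0.14 [-0.44  0.48  1.53 -0.    1.13 -0.24]
bay -101.8 90 0.035 [-0.44  0.61  1.61 -0.    0.92 -0.24]
bay -101.8 90 0.14 [-0.44  0.48  1.53 -0.    1.13 -0.24]
bay -101.8 -90 0.035 [-0.44  0.61  1.61 -0.    0.92  2.91]
bay -101.8 -90 0.14 [-0.44  0.48  1.53 -0.    1.13  2.91]
spare 76.3 90 0.035 [-0.47  0.53  1.79 -0.    0.82  2.91]
spare 76.3 90 0.14 [-0.47  0.38  1.71 -0.    1.05  2.91]
spare 76.3 -90 0.035 [-0.47  0.53  1.79 -0.    0.82 -0.24]
spare 76.3 -90 0.14 [-0.47  0.38  1.71 -0.    1.05 -0.24]
pocket 2.1 90 0.035 [ 0.3   0.6   1.64 -0.    0.91 -1.31]
pocket 2.1 90 0.14 [ 0.3   0.47  1.56 -0.    1.12 -1.31]
pocket 2.1 -90 0.035 [ 0.3   0.6   1.64 -0.    0.91  1.83]
pocket 2.1 -90 0.14 [ 0.3   0.47  1.56 -0.    1.12  1.83]
```

```bash
python3 - <<'E'
from bench import *
from h import *
p=(.570,.2438); Q=q(92.1)
move_ptp([*p,.13],Q)
move_gripper(.045)
print(servo_line([*p,.037],rate=.12,contact_N=8),current_position(),current_clock())
move_gripper(0.0)
print("gap",current_finger_gap(),current_force())
servo_line([*p,.13],rate=.12)
print("gap",current_finger_gap(),current_force(),current_torque(),current_position(),current_clock())
import pickle
for n in("top","side"):
    c=capture(n); cv2.imwrite(f"pics/{n}1.png",c["image"]); pickle.dump(c,open(f"{n}1.pkl","wb"))
cv2.imwrite("pics/s1.png",cv2.resize(c["image"][150:360,150:430],None,fx=2.8,fy=2.8))
E
```

```text
False [0.57056906 0.24398502 0.03759363] 5.7833
gap 0.015807690985108293 [-0.4641451  -1.12893477  2.42176697]
gap 0.0157887382677565 [-0.0831478   0.23706548 -2.3825808 ] [ 0.08045899 -0.14361017  0.03212696] [0.56932182 0.24358602 0.12923613] 7.2667
```

View pics/s1.png

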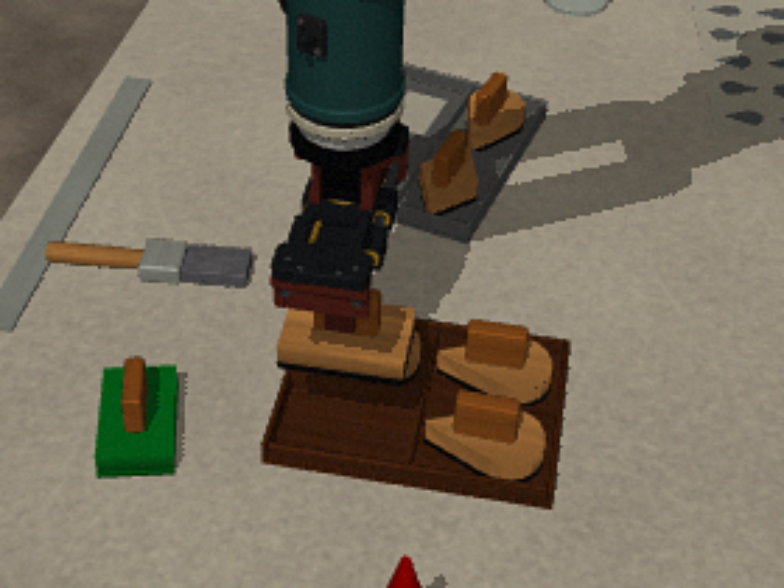

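The oblong is held level, with the fingers near mid-handle at (345,310) in the crop. Moving it over the empty bay.

```bash
python3 - <<'E'
from bench import *
from h import *
import pickle
Q=q(-11.8)
move_ptp([*BAY,.13],Q)
servo_line([*BAY,.066],rate=.12)
print(current_position(),current_finger_gap(),current_clock())
for n in("top","side"):
    c=capture(n); pickle.dump(c,open(f"{n}2.pkl","wb"))
    x,y=map(int,px(c,[*BAY,.04])); I=c["image"].copy()
    S=8
    a=cv2.resize(I[y-40:y+40,x-45:x+45],None,fx=S,fy=S,interpolation=cv2.INTER_CUBIC)
    # predicted block bottom outline and bay outline
    for (L,Wd,z,col) in((96,60,.034,(0,255,255)),(96,60,.058,(0,255,0)),(108,76,.022,(255,0,255))):
        P=[loc((BAY[0]*1000,BAY[1]*1000,78.2),sx*L/2,sy*Wd/2)+[z] for sx,sy in((1,1),(1,-1),(-1,-1),(-1,1))]
        P=np.array([(px(c,p)-[x-45,y-40]+.5)*S for p in P]).astype(int); cv2.polylines(a,[P],True,col,1)
    cv2.imwrite(f"pics/{n}2.png",a)
E
```

```text
[ 0.59706099 -0.20567253  0.06632501] 0.0158017391610684 9.7
```

View pics/side2.png

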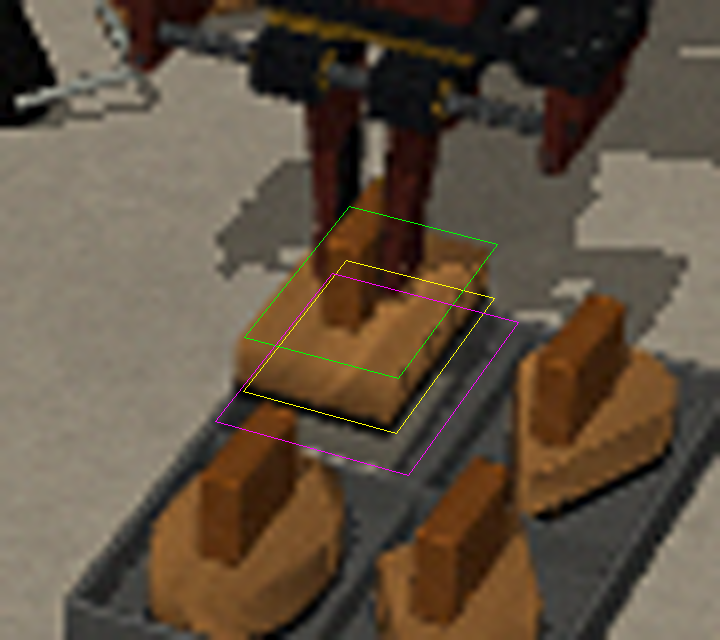

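View pics/top2.png

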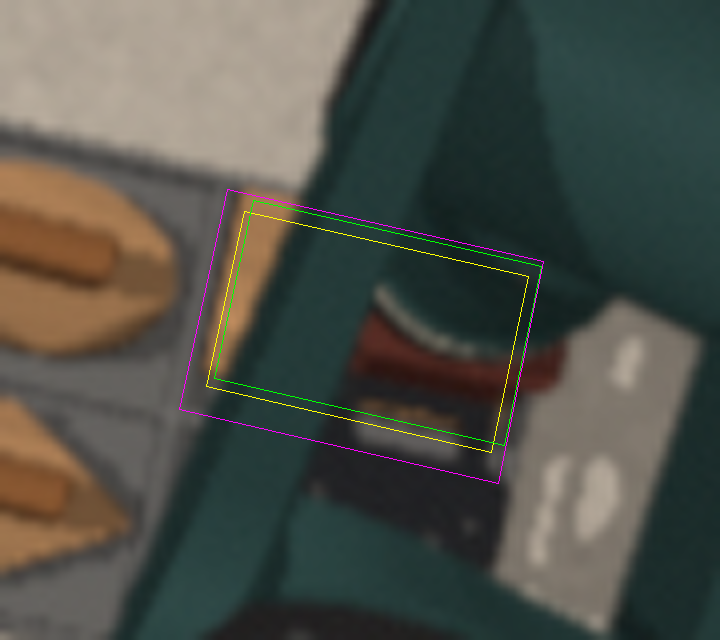

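The block sits inside the bay outline in both views, with a margin of about 5 mm or more on every side. Lowering it.

```bash
python3 - <<'E'
from bench import *
from h import *
import pickle
print(servo_line([*BAY,.045],rate=.08,contact_N=6),current_position())
print(servo_line([*BAY,.0365],rate=.03,contact_N=3),current_position(),current_force())
move_gripper(.045); sleep(.1)
servo_line([*BAY,.13],rate=.2)
p=(.519,-.189)
move_ptp([p[0],p[1]+.25,.25],q(-13.7))
print(current_clock())
for n in("top","side"):
    c=capture(n); pickle.dump(c,open(f"{n}3.pkl","wb")); I=c["image"]
    x,y=map(int,px(c,[.567,-.142,.02]))
    cv2.imwrite(f"pics/{n}3.png",cv2.resize(I[y-65:y+65,x-80:x+80],None,fx=4.5,fy=4.5,interpolation=cv2.INTER_CUBIC))
    W=cloud(c)
    for k,s,lo in(("obl",BAY,.052),("spare",p,.052)):
        m=near(W,s,.04,lo,.075)
        if m.sum()>20: print(n,k,rect(W[m][:,:2]),m.sum())
E
```

```text
False [ 0.59584655 -0.20548265  0.04407895]
True [ 0.59715772 -0.20609982  0.03719391] [ 0.32942654 -0.08799239  3.95847837]
13.0417
top obl (array([ 601.8, -202.8]), array([49., 17.]), 78.87) 128
top spare (array([ 520.6, -190.7]), array([49.8, 16.4]), 75.64) 127
side obl (array([ 599. , -193.3]), array([45.9, 16. ]), 77.8) 71
side spare (array([ 517.1, -187. ]), array([50.6, 16.8]), 74.64) 83
```

View pics/side3.png

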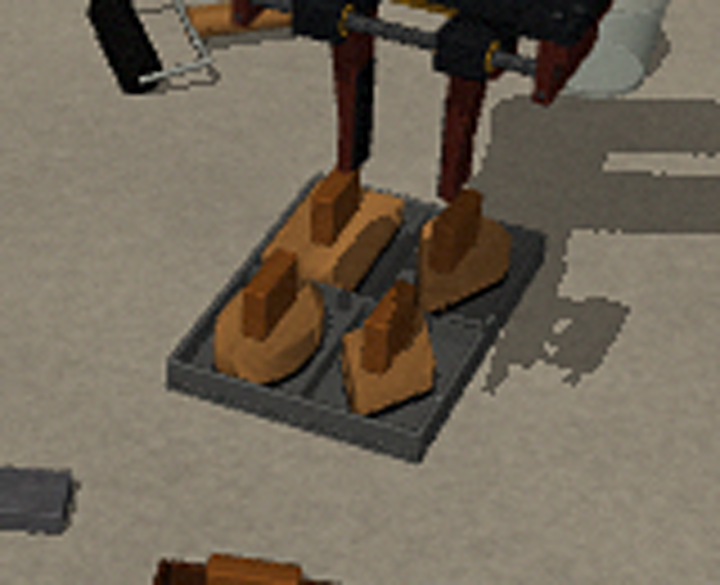

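View pics/top3.png

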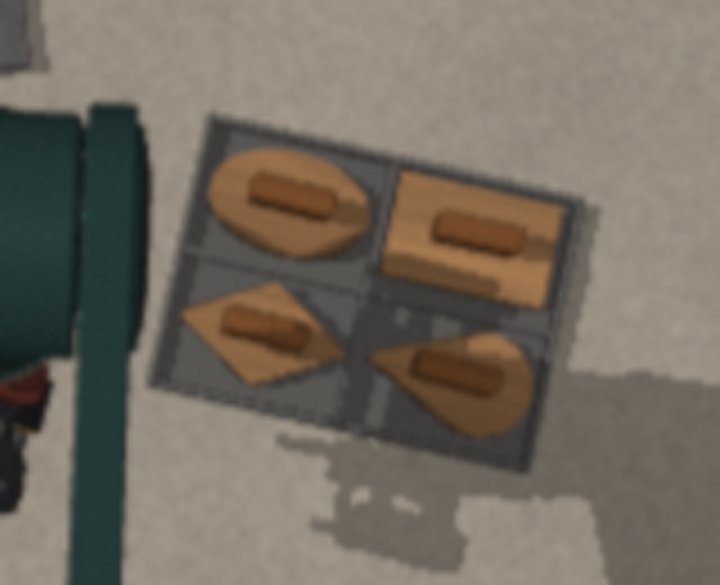

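The oblong lies flat in the bay, around (477,235) in the top crop, inside the walls. Its touchdown height matched its pick height. Comparing camera readings with the tool position shows a small camera bias, top about +4 mm and side about +1.5 mm in x. I correct for that on the spare at (457,372), tip to the left.

```bash
python3 - <<'E'
from bench import *
from h import *
import pickle
p=(.5163,-.189); Q=q(75.5-90)
move_ptp([*p,.13],Q)
print(servo_line([*p,.037],rate=.12,contact_N=8),current_position())
move_gripper(0.0); print("gap",current_finger_gap()); zg=current_position()
servo_line([*p,.13],rate=.12)
print(current_finger_gap(),zg,current_clock())
T=(.5668,.2455); 
move_ptp([*T,.13],q(2.1-90))
servo_line([*T,.066],rate=.12)
print(current_position(),current_finger_gap(),current_clock())
for n in("top","side"):
    c=capture(n); pickle.dump(c,open(f"{n}4.pkl","wb"))
    x,y=map(int,px(c,[*T,.04])); I=c["image"].copy()
    cv2.imwrite(f"pics/{n}4.png",cv2.resize(I[y-50:y+60,x-60:x+80],None,fx=5.5,fy=5.5,interpolation=cv2.INTER_CUBIC))
E
```

```text
False [ 0.51695123 -0.18906527  0.03762976]
gap 0.015949048065375535
0.01607047297813119 [ 0.51650659 -0.18913439  0.0373094 ] 16.625
[0.56728574 0.24537178 0.0662912 ] 0.015678398483920074 19.0917
```

View pics/side4.png

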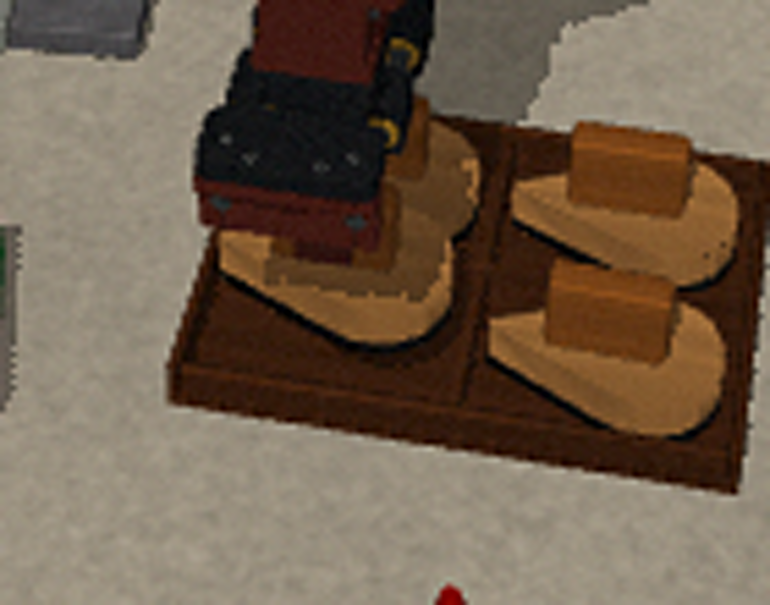

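View pics/top4.png

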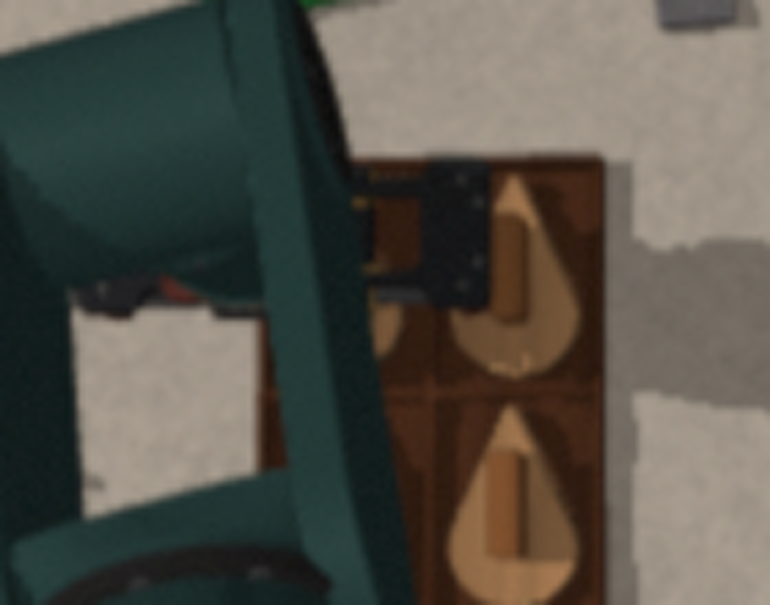

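The spare, tip at (220,265) and round end at (450,300) in the side crop, points the same way as the other three. Projected down it has about 5 mm or more of clearance at both ends of the pocket. Lowering it.

```bash
python3 - <<'E'
from bench import *
from h import *
import pickle
T=(.5668,.2455)
print(servo_line([*T,.045],rate=.08,contact_N=6),current_position())
print(servo_line([*T,.0362],rate=.03,contact_N=3),current_position(),current_force())
move_gripper(.045); sleep(.1)
servo_line([*T,.13],rate=.2)
move_ptp([.42,-.02,.28],q(-90))
sleep(.2)
print(current_clock(),current_finger_gap())
for n in("top","side"):
    c=capture(n); pickle.dump(c,open(f"{n}5.pkl","wb")); I=c["image"]; cv2.imwrite(f"pics/{n}5f.png",I)
    x,y=map(int,px(c,[.514,.203,.02]))
    cv2.imwrite(f"pics/{n}5.png",cv2.resize(I[y-60:y+60,x-70:x+70],None,fx=5,fy=5,interpolation=cv2.INTER_CUBIC))
    W=cloud(c)
    for k,s in dict(spare=(.568,.2455),da=(.572,.163),db=(.457,.242),dc=(.461,.162),obl=(.599,-.203),oval=(.62,-.094),loz=(.542,-.079)).items():
        m=near(W,s,.038,.052,.075); b=near(W,s,.028,.018,.045); A=W[b]
        f=np.linalg.lstsq(np.c_[A[:,:2]-s,np.ones(len(A))],A[:,2],rcond=None)[0]
        print(n,k,rect(W[m][:,:2]),m.sum(),"tilt deg",np.round(np.degrees(f[:2]),1),"base",round(f[2],4))
E
```

```text
False [0.56608561 0.24531206 0.0441784 ]
True [0.56745113 0.24571837 0.037141  ] [0.8972438  0.10456915 3.4252603 ]
22.75 0.04531761689999857
top spare (array([569. , 244.6]), array([50.4, 15.1]), 2.33) 129 tilt deg [-0.1 -0.3] base 0.0292
top da (array([573.4, 161.9]), array([50.3, 15.2]), 0.96) 121 tilt deg [-1.7 -0.1] base 0.0292
top db (array([458.4, 240.9]), array([48.6, 17.7]), 0.49) 136 tilt deg [-0.1 -0.8] base 0.0289
top dc (array([462.6, 159.9]), array([48.6, 16.9]), 2.04) 137 tilt deg [-0.1 -1.1] base 0.029
top obl (array([ 602. , -202.6]), array([49.3, 16.9]), 78.13) 125 tilt deg [0.  0.6] base 0.0293
top oval (array([621.5, -95.4]), array([49.4, 17.4]), 75.65) 129 tilt deg [-0.7 -0.7] base 0.0296
top loz (array([544. , -80.7]), array([49.9, 16.5]), 77.1) 127 tilt deg [1.  0.9] base 0.0287
side spare (array([566.4, 247.9]), array([49.7, 20. ]), 0.81) 200 tilt deg [ -1.  -26.1] base 0.0377
side da (array([570.5, 166.6]), array([49.9, 17.9]), 1.81) 172 tilt deg [ -2.4 -32.8] base 0.0391
side db (array([455.2, 242.6]), array([50. , 20.3]), -0.09) 205 tilt deg [ -5.1 -30.6] base 0.0379
side dc (array([459.4, 163. ]), array([49.6, 19.8]), 2.1) 181 tilt deg [ -3.  -31.1] base 0.0377
side obl (array([ 598.1, -199. ]), array([51.7, 16.8]), 78.26) 85 tilt deg [-1.2  4.1] base 0.0309
side oval (array([617.2, -90.9]), array([51.7, 15.4]), 73.88) 97 tilt deg [-1.8  5.3] base 0.0313
side loz (array([540.6, -75.9]), array([53.4, 16.5]), 76.26) 103 tilt deg [2.4 1.4] base 0.0302
```

View pics/side5.png

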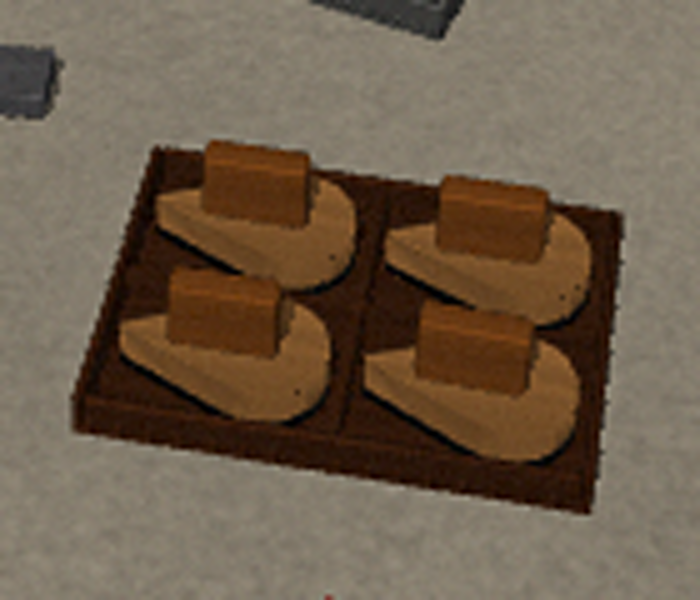

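View pics/top5.png

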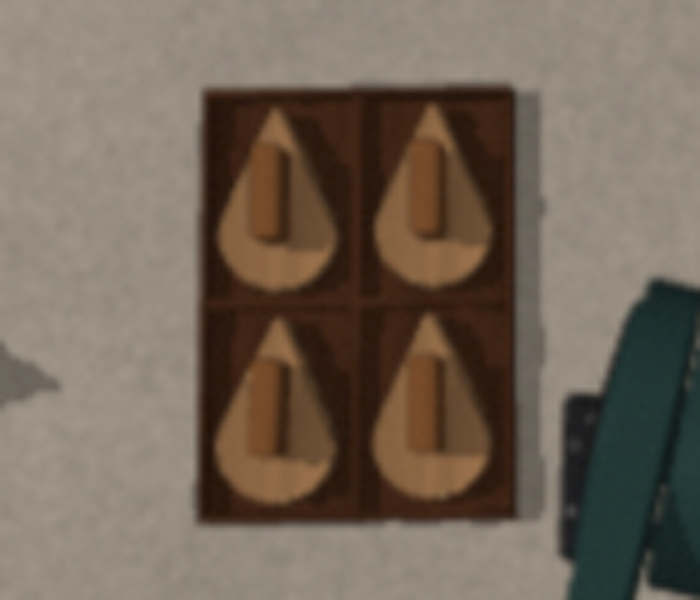

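View pics/side5f.png

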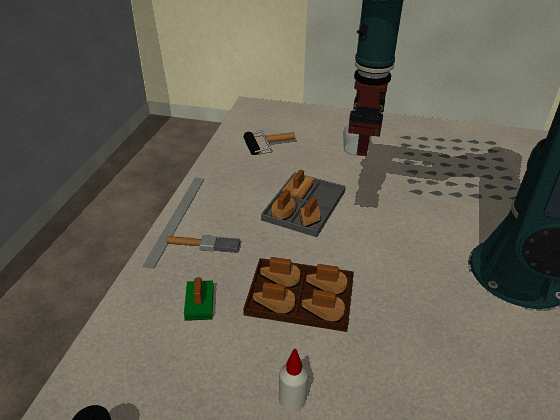

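The four teardrops all point the same way and lie flat, the new one at (278,200) in the top crop. The oblong lies flat in the stock bay, and nothing else has moved. Handing in.

```bash
python3 -c "
from bench import *
print(current_clock()); print(close_job())"
```

```text
22.85
the job is handed in; nothing more can be done
None
```

I swapped the blocks and handed the job in at 22.9 s. The wooden oblong went first, from the kit pocket to the stock tray's empty bay. The spare teardrop then went into the freed pocket. Each block was lowered at 30 mm/s until it touched, and only then released.

- **Spare teardrop:** the top camera shows it flat in its pocket. Its base tops out at 29.2 mm, the height expected for flat, and its tilt is 0.3° or less. It points at 2.3°, against a tray angle of about 2.1°, the same way as the other three.
- **Oblong:** the top camera shows it flat in its bay, with its base at 29.3 mm and tilt of 0.6° or less. It sits about 4 mm off the bay's centre along its length, so roughly 2 mm clear of the wall at that end.
- **Other things:** the other five blocks read within about 0.4 mm of their starting positions in the top camera. In the final picture the green look-alike, bottle, brush and tub look unmoved; I did not measure them.

**Disagreements:**
- The two cameras differ by 3–5 mm in position. I estimated the offset after the first placement and corrected for it on the second.
- The side camera's tilt figures are not usable, because the handle's side wall fell inside the measured region. The flatness readings above come from the top camera and the touchdown heights.

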